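Hold the fastener case open

TASK

Lift the thick roll of tape off the lid of the fastener case and lay it flat on the bare table top, clear of the case, while the lid stays shut. Then raise the lid by its carry handle to 60 degrees from closed, never throwing it right back, and finish while still holding the handle so that the lid stays still at that angle (it falls shut if let go). Leave the other things on the table where they are.

Things in the scene. Friction and masses are not known exactly. Their poses are not given: they have to be found in the camera images.
- tool_case: Black flat fastener case, 185 x 270 x 63 mm, fixed. Origin: centre of its underside; x points from its front (handle, two latches already undone; towards the robot) to its hinged back, y along its length, z up. The lid is its upper 22 mm, x -84 to +86 mm; shut, its flat top is 62 mm above the table. The hinge line runs along y at x = +90, z = 40 mm.
- tool_case_lid (a joint): Angle of the lid in rad: 0 shut, grows as the lid's front rises; 60 degrees = 1.047; end stop at 1.75. It has no stay, spring or notable friction: below about 1.4 rad it falls shut if let go.
- carry_handle: Black U-shaped carry handle, 12 mm round bar, fixed to the middle of the lid's front between the latches. Origin: middle of its foot on the lid (case frame x -85, y 0, z 50 mm when shut). Its grip bar runs parallel to the hinge, straight for 84 mm, 50 mm in front of the lid on arms at y = -52 and +52 mm; 44 mm clear between bar and lid and between bar and table. Axes as the case's when shut.
- handle_grip (a point): Middle of the handle's grip bar, on the bar's axis, 225 mm from the hinge line (case frame x -135, y 0, z 50 mm when shut). At lid angle a it lies at case x = 90 - 225 cos(a + 0.044), z = 40 + 225 sin(a + 0.044) mm. Lifting it takes under 5 N. The round bar can turn between closed fingers as the lid rises.
- tape_roll: Thick roll of tape, 104 mm outside diameter, 50 mm high, hole about 50 mm across (wall about 26 mm, its middle at radius 38 mm), about 0.2 kg. Lies flat on the case's lid at the start. Origin: centre of its lower face; z along its axis.
- flat_tape: Bystander: thin roll of tape lying flat, 104 mm across, 25 mm high; origin centre of underside.
- sanding_block: Bystander: sanding block 62 x 115 x 31 mm (long along its y); origin centre of underside.
- dose_cup: Bystander: small clear cup, 51 mm across, 35 mm high; origin centre of underside.
- spray_can: Bystander: upright spray can, 67 mm across, 205 mm high; origin centre of underside.
- spring_clamp: Bystander: hand spring clamp lying fixed on the table, 71 x 157 x 22 mm (long along its y); origin centre of underside.
Things that resemble listed ones, but are neither listed nor needed, are in the scene too. There is more than one size of the tape_roll; the job needs the middle-sized.

How it is judged:
On the way, in this order (a step that is already met when the one before it is completed fails the run):
1. the roll of tape is lifted off the lid in the fingers (contact force between tape_roll and the fingers above 0.5 N and contact force between tape_roll and tool_case below 0.05 N and height (world z) of tape_roll above 0.068 m and value of joint tool_case_lid below 0.05 rad), for 0.2 s.
2. the roll lies flat on the table, let go, with the lid still shut (((angle between tape_roll's own z axis and vertical below 0.12 rad and height (world z) of tape_roll below 0.008 m) or (angle between tape_roll's own z axis and vertical above 3.02 rad and height (world z) of tape_roll below 0.058 m)) and contact force between tape_roll and tool_case below 0.05 N and contact force between tape_roll and the fingers below 0.05 N and linear speed of tape_roll below 0.03 m/s and value of joint tool_case_lid below 0.05 rad), for 0.2 s.
At the end, for the whole second after the job is handed in: The lid stands still at 60 degrees, within 6 degrees either way, held by the fingers on the carry handle; the thick roll lies flat on the table, let go and not touching the case; the bystanders are where they were (((angle between tape_roll's own z axis and vertical below 0.12 rad and height (world z) of tape_roll below 0.008 m) or (angle between tape_roll's own z axis and vertical above 3.02 rad and height (world z) of tape_roll below 0.058 m)) and contact force between tape_roll and tool_case below 0.05 N and contact force between tape_roll and the fingers below 0.05 N and linear speed of tape_roll below 0.03 m/s and value of joint tool_case_lid between 0.942 and 1.152 rad and velocity of joint tool_case_lid between -0.05 and 0.05 rad/s and contact force between the fingers and carry_handle above 0.2 N); the arm keeps its last pose, push and grip.
It fails at once if the lid is thrown right back (past 82 degrees) (value of joint tool_case_lid above 1.43 rad).
It fails at once if the lid is raised with the roll still on it (value of joint tool_case_lid above 0.12 rad and contact force between tape_roll and tool_case above 0.05 N).
It fails at once if a bystander is moved by more than 3 cm (distance of any of flat_tape, sanding_block, dose_cup, spray_can from where it was at the start of the episode above 0.03 m).
It also fails if it takes over 54 s, if anything falls off the work surface, if the arm or the gripper's body presses on something with over 40 N, if the wrist force passes 120 N, or if a joint passes its speed limit or range.

ROBOT

A 6-joint arm with a two-finger parallel gripper is mounted at the origin on a cart in front of the work surface, level with it; the furniture and walls round the work are solid. World frame = base frame: x ahead of the robot, y to its left, z up, the work surface at z = 0. Lengths are in m, angles in rad, forces in N, time in s.
With the tool pointing down it reaches from about 0.275 to 1 m from the base axis. Payload 8.4 kg.
Tool frame: the origin (TCP) lies on the mounting face of the last link; the fingertips stand 173 mm ahead of it and the grasp point (between the pads) lies 155 mm ahead of it; y points along the fingers, z is the direction in which the jaws open and shut, and the axes are right-handed (so a half turn about y gives the same grasp; the last joint's range is limited). The gripper opens to 85 mm and grips with 20 to 120 N. Pads are 22 mm wide; open, the fingers measure 114 mm over their backs; the gripper's body (76 mm by 85 mm) begins 54 mm behind the grasp point. The pads swing forward as they close: fully open they stand 13 mm farther back than shut.
Start: joints at [-1.271, 0.353, 1.633, -0, 1.155, -0.002], TCP at [0.186, -0.597, 0.405] pointing down, gripper open.
Joint ranges: [-2.63, 2.63], [-0.92, 2.1], [0.06, 2.66], [-1.3, 4.44], [0, 2.69], [-3.02, 3.02]. Speed limits (rad/s): [2.22, 2.22, 2.79, 3.14, 3.14, 3.14].

INTERFACE

Orientations are given as a unit quaternion [x, y, z, w].
In Python, from cell import * gives the robot as it stands.
- The arm moves only by the tool send_rows, never from a script. Its argument "increments" is a list of rows, each a list of 7 numbers: the opening, from -1 (shut) to 1 (fully open), so that 0 is half open, then the shift along the tool's x, y, z in cm, then the turn, a rotation vector about the tool's x, y, z in rad. In form: [[claw, dx, dy, dz, ax, ay, az], ...]. A call has 1 to 12 rows; each row shifts and turns the commanded pose from where the row before left it, along the tool's axes as they then stand; what a row does not reach is not made up. A row lasts 1/10 s, in which the tool goes at most 50 mm and 8.59 degrees, less where a joint would pass 70% of its speed; a pose out of reach is approached as far as the arm can. A call is refused whole if a number of a shift passes 5 or a number of a turn 0.15, either way. A call with a gripper value outside its range is refused whole. The fingers move at their own pace and stop on an object; the grip force is fixed at half the most. Time passes only in rows, so rows that do not move let the fingers close. It gives the time, the measured TCP pose, the force and the opening at its end, in the units of the state.
- read_state(): the state, without advancing time (a new reading comes with each control period).
- grab_frame(name): name is "scene" or "side" or "wrist"; returns (picture, depth): 400x640x3 uint8, red, green, blue; 400x640 float32, m along the optical axis (not along the pixel's ray), 0 where there is no reading.
- calibration(name): a dict with "camera_matrix" (3x3 intrinsics, pixels), "distortion" ([k1, k2, p1, p2, k3] as OpenCV has them; the pictures are not rectified), "pose" (4x4, takes a point from camera to world coordinates). Camera axes: x right, y up, looking along -z (the intrinsics and any distortion apply to the point x, -y, -z); pixel columns grow to the right and rows downward; lengths in m; the calibration is good to about 2 mm. A picture is of the moment at which its call begins: read the wrist's pose just before it. calibration takes no time and is no camera call; for the wrist camera it gives the pose at the moment of the call.
- close_job(): hands the job in, once; it reports no verdict.
The state is a dict: "time_s": time; "joint_positions": joint angles; "joint_velocities": joint speeds; "tau": joint torques, N m; "tool_pos": TCP position; "orientation": TCP orientation; "wrist_force": force on the tool from outside, world axes, zero at the start; "torque": the same for the moment, N m; "finger_gap": finger opening in m.
Only numpy, scipy, OpenCV 4.12 (cv2) and the standard library are available. Lean on these libraries where they do the work, as an engineer would, in place of code of your own. Each camera call takes 0.05 s, during which the arm holds its last target.

## Working session

There is one attempt and no reset: what is moved stays moved. The work goes in short steps, Python scripts to look and compute and a tool call to move; the robot and the scene stay as the last step left them, time stands still between calls to the robot, and variables do not carry over. Pictures are saved under pics/ and viewed, and the job is handed in when it is done.

Besides the shell and the picture viewer there is one more tool, called after "Call:" by a JSON object that holds its "name" and its "arguments", one argument or row to a line. send_rows: Moves the arm, as the interface text tells. Its arguments: {"type":"object","properties":{"increments":{"type":"array"}},"required":["increments"]}

```bash
ls; mkdir -p pics
python3 - <<'E'
from cell import *
import cv2,numpy as np
s=read_state();print(s)
for n in("scene","side","wrist"):
    c=calibration(n);p,d=grab_frame(n);np.savez("pics/%s0.npz"%n,p=p,d=d,K=c["camera_matrix"],D=c["distortion"],T=c["pose"])
    cv2.imwrite("pics/%s0.png"%n,p[:,:,::-1]);print(n,c)
E
```

```text
pics
{'time_s': 0.0, 'joint_positions': array([-1.27138872e+00,  3.53644865e-01,  1.63414167e+00, -8.82991118e-06,
        1.15525705e+00, -2.39143732e-03]), 'joint_velocities': array([ 0.00139878,  0.0012111 , -0.00109491, -0.00016159,  0.00064486,
        0.00229283]), 'tau': array([-2.93972858e-03, -6.05258131e+01, -3.42070270e+01, -2.01999760e-04,
        9.50241432e-03,  2.65224941e-05]), 'tool_pos': array([ 0.18570454, -0.59651349,  0.40396036]), 'orientation': array([-0.10637754,  0.69957794, -0.69856412,  0.10622008]), 'wrist_force': array([ 1.09730014,  0.21087187, -0.37196001]), 'torque': array([ 0.00198388,  0.03211287, -0.01656136]), 'finger_gap': 0.08533538939209043}
scene {'camera_matrix': array([[432.22957796,   0.        , 317.62197458],
       [  0.        , 432.22957796, 195.50509391],
       [  0.        ,   0.        ,   1.        ]]), 'distortion': array([-0.05139597,  0.        ,  0.        ,  0.        ,  0.        ]), 'pose': array([[-0.81859335, -0.45253147,  0.35372334,  1.01940017],
       [ 0.57437007, -0.64280881,  0.50684895,  0.77629436],
       [-0.001
[... 541 characters left out ...]
50468,  0.68705079],
       [ 0.        ,  0.        ,  0.        ,  1.        ]])}
wrist {'camera_matrix': array([[292.42210092,   0.        , 315.31152521],
       [  0.        , 292.42210092, 199.61039947],
       [  0.        ,   0.        ,   1.        ]]), 'distortion': array([-0.05251793,  0.        ,  0.        ,  0.        ,  0.        ]), 'pose': array([[ 2.97627518e-01,  9.06035580e-01,  3.00861079e-01,
         2.61794064e-01],
       [-9.54681723e-01,  2.82731604e-01,  9.29819800e-02,
        -5.72149249e-01],
       [-8.17953236e-04, -3.14900569e-01,  9.49124313e-01,
         3.72273787e-01],
       [ 0.00000000e+00,  0.00000000e+00,  0.00000000e+00,
         1.00000000e+00]])}
```

View pics/scene0.png

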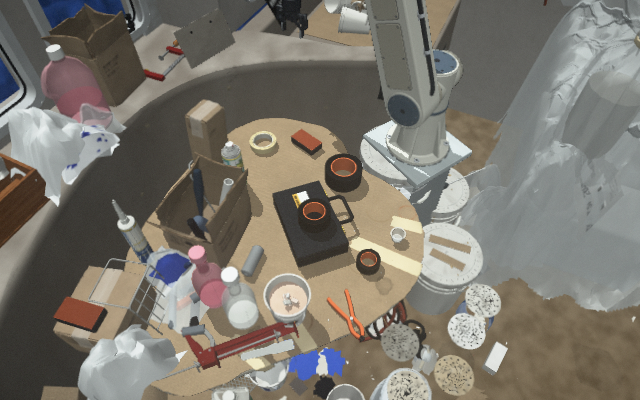

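View pics/side0.png

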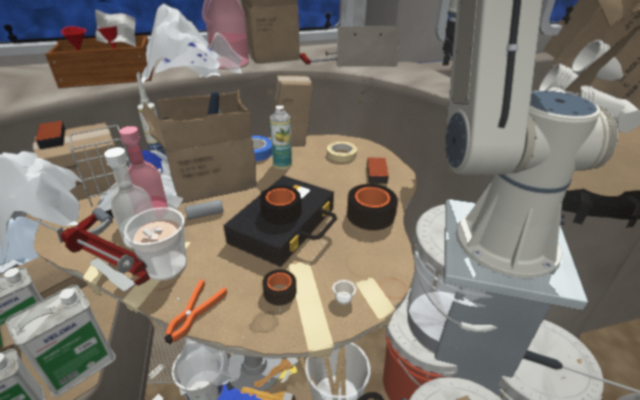

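```bash
cat > h.py <<'E'
import numpy as np,cv2
def cloud(f):
    z=np.load(f);d=z['d'];h,w=d.shape
    u,v=np.meshgrid(np.arange(w),np.arange(h))
    n=cv2.undistortPoints(np.stack([u,v],-1).reshape(-1,1,2).astype(np.float64),z['K'],z['D']).reshape(h,w,2)
    P=np.stack([n[...,0]*d,-n[...,1]*d,-d],-1)
    W=P@z['T'][:3,:3].T+z['T'][:3,3]
    W[d<=0]=np.nan
    return W,z['p']
E
python3 - <<'E'
from h import *
# topdown map from scene+side
# x 0.1..1.0 (rows, up=far), y -0.75..0.75, 2mm/px -> height map
H={}
img=np.zeros((500,780,3),np.uint8);hm=np.full((500,780),-1.)
for n in("side","scene"):
    W,p=cloud("pics/%s0.npz"%n)
    m=np.isfinite(W[...,0]);P=W[m];C=p[m]
    r=((1.1-P[:,0])/0.002).astype(int);c=((0.78-P[:,1])/0.002).astype(int)
    ok=(r>=0)&(r<500)&(c>=0)&(c<780)&(P[:,2]<0.3)
    o=np.argsort(P[ok,2])
    for rr,cc,z,k in zip(r[ok][o],c[ok][o],P[ok,2][o],C[ok][o]):
        if z>hm[rr,cc]: hm[rr,cc]=z;img[rr,cc]=k[::-1]
np.save("pics/hm.npy",hm)
cv2.imwrite("pics/top_c.png",img)
v=np.clip((hm+0.01)/0.11*255,0,255).astype(np.uint8)
v=cv2.applyColorMap(v,cv2.COLORMAP_JET);v[hm<-.5]=0
for i in range(0,500,50):cv2.putText(v,"%.1f"%(1.1-i*.002),(0,i+8),0,.4,(255,255,255))
for i in range(40,780,50):cv2.putText(v,"%.1f"%(.78-i*.002),(i,495),0,.35,(255,255,255))
cv2.imwrite("pics/top_h.png",v)
E
```

```text
(no output)
```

View pics/top_c.png

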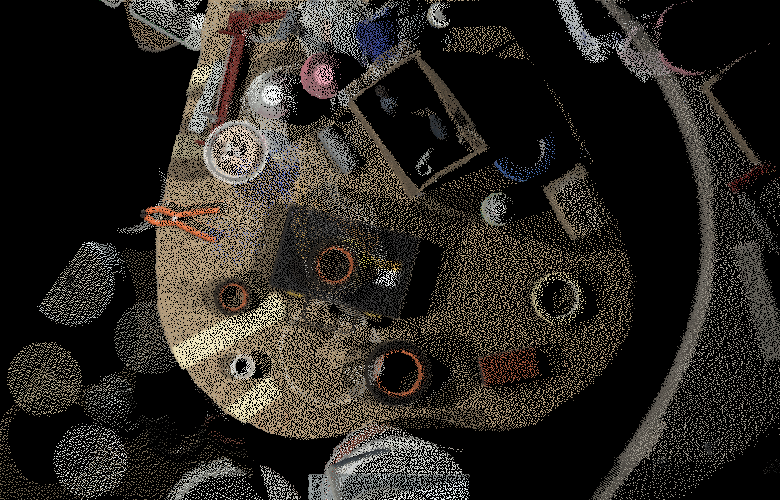

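View pics/top_h.png

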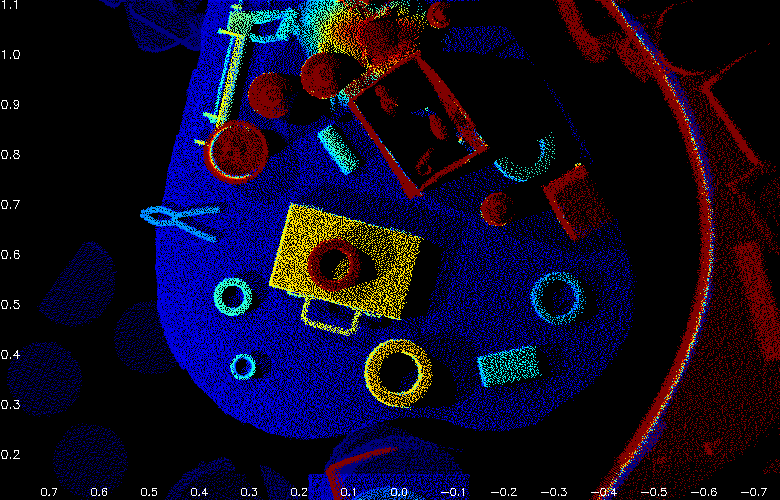

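Run:
```python
from h import *
from scipy.optimize import least_squares
from scipy.spatial.transform import Rotation as Ro
print(Ro.from_quat([-0.10637754,  0.69957794, -0.69856412,  0.10622008]).as_matrix().round(3))
def fit(P,r0):
    best=None
    f=lambda q:np.hypot(P[:,0]-q[0],P[:,1]-q[1])-q[2]
    c=P.mean(0);s=least_squares(f,[c[0],c[1],r0],loss='soft_l1',f_scale=.002);return s.x
for n in("scene","side"):
    W,p=cloud("pics/%s0.npz"%n);P=W[np.isfinite(W[...,0])]
    near=np.hypot(P[:,0]-.57,P[:,1]-.13)<.08
    print(n,"roll top z",np.median(P[near&(P[:,2]>.1)][:,2]))
    T=P[near&(P[:,2]>.105)&(P[:,2]<.118)]
    c=T[:,:2].mean(0)
    # area-based annulus: outer boundary by minEnclosing
    d=np.hypot(*(T[:,:2]-c).T)
    g=np.zeros((400,400),np.uint8)
    for x,y in T[:,:2]: g[int((x-.47)/.0005),int((y-.03)/.0005)]=255
    g=cv2.morphologyEx(g,cv2.MORPH_CLOSE,np.ones((9,9)))
    cs,_=cv2.findContours(g,cv2.RETR_CCOMP,cv2.CHAIN_APPROX_NONE)
    for k in cs:
        if len(k)>150:
            (cy,cx),r=cv2.minEnclosingCircle(k);e=cv2.fitEllipse(k);print("  circ",.47+cx*.0005,.03+cy*.0005,r*.0005," ell",.47+e[0][1]*.0005,.03+e[0][0]*.0005,np.array(e[1])*.0005)
    # lid
    L=P[(P[:,2]>.055)&(P[:,2]<.069)&(np.abs(P[:,0]-.59)<.15)&(np.abs(P[:,1]-.1)<.2)]
    c0=np.array([.58,.11])
    print("  lid z",np.median(L[:,2]))
    a=np.zeros((500,500),np.uint8)
    for x,y in L[:,:2]: a[int((x-.4)/.001)%500,int((y+.1)/.001)%500]=255
    a=cv2.morphologyEx(a,cv2.MORPH_CLOSE,np.ones((9,9)));a=cv2.morphologyEx(a,cv2.MORPH_OPEN,np.ones((25,25)))
    cs,_=cv2.findContours(a,cv2.RETR_EXTERNAL,cv2.CHAIN_APPROX_NONE);k=max(cs,key=cv2.contourArea)
    (cy,cx),s,ang=cv2.minAreaRect(k);print("  rect",.4+cx*.001,-.1+cy*.001,s,ang)
    # bar points
    B=P[(P[:,2]>.045)&(P[:,2]<.062)&(P[:,0]<.52)&(P[:,0]>.42)&(P[:,1]>.06)&(P[:,1]<.23)]
    np.save("pics/B_%s.npy"%n,B);print("  nB",len(B),B.min(0),B.max(0))
    for nm,(x,y) in dict(big=(.36,0),flat=(.515,-.315),cup=(.37,.31),small=(.515,.335)).items():
        q=P[(np.hypot(P[:,0]-x,P[:,1]-y)<.09)&(P[:,2]>.012)];print("  ",nm,q.min(0).round(3),q.max(0).round(3))
```

```text
[[-0.955 -0.     0.297]
 [-0.297  0.001 -0.955]
 [ 0.    -1.    -0.001]]
scene roll top z 0.11044045647424583
  circ 0.6105090026855469 0.11847297668457031 0.018766948699951172  ell 0.6094544372558593 0.11853703308105469 [0.01983192 0.03570063]
  circ 0.5815 0.14800000000000002 0.031320968627929685  ell 0.5828944854736328 0.14874101257324218 [0.02104081 0.05142347]
  circ 0.5715 0.093 0.047542137145996095  ell 0.572054817199707 0.09418833923339844 [0.05612668 0.0793285 ]
  circ 0.5313917083740234 0.13371968078613283 0.013892133712768555  ell 0.5328528747558594 0.1316702423095703 [0.01661067 0.02458749]
  lid z 0.06118271112805074
  rect 0.5761610717773438 0.08873269653320312 (273.2668762207031, 171.62301635742188) 14.708303451538086
  nB 264 [0.42981741 0.0601302  0.04562977] [0.51972503 0.20387993 0.06195229]
   big [ 0.281 -0.085  0.012] [0.422 0.051 0.072]
   flat [ 0.451 -0.392  0.012] [ 0.556 -0.283  0.033]
   cup [0.34  0.27  0.012] [0.391 0.319 0.038]
   small [0.47  0.277 0.012] [0.544 0.352 0.04 ]
side roll top z 0.11162501435450001
  circ 0.6105 0.104 0.011884913444519044  
[... 382 characters left out ...]
664 0.08414133071899414 [0.01681245 0.03908303]
  circ 0.5656560745239257 0.12534555053710938 0.0486402473449707  ell 0.5653941421508789 0.12769854736328123 [0.05968803 0.08171471]
  circ 0.576 0.15125 0.013372128486633302  ell 0.5760986022949218 0.1507859649658203 [0.01274257 0.02405671]
  lid z 0.06241375425695339
  rect 0.593605712890625 0.16395880126953125 (116.91311645507812, 175.46908569335938) 14.58891773223877
  nB 577 [0.4295304  0.06026477 0.04508248] [0.51991763 0.20643131 0.061975  ]
   big [ 0.285 -0.083  0.012] [0.42  0.051 0.069]
   flat [ 0.452 -0.392  0.012] [ 0.554 -0.281  0.03 ]
   cup [0.341 0.269 0.012] [0.392 0.319 0.037]
   small [0.468 0.277 0.012] [0.544 0.352 0.04 ]
```

```bash
python3 - <<'E'
from h import *
from scipy.optimize import minimize,least_squares
for n in("scene","side"):
    W,p=cloud("pics/%s0.npz"%n);P=W[np.isfinite(W[...,0])]
    T=P[(np.hypot(P[:,0]-.57,P[:,1]-.114)<.08)&(P[:,2]>.105)&(P[:,2]<.118)][:,:2]
    def cost(c):
        d=np.hypot(T[:,0]-c[0],T[:,1]-c[1]);e=np.maximum(0,d-.052)+np.maximum(0,.025-d);return e.sum()
    # the mean-based plus penalty
    r=[(cost((x,y)),x,y) for x in np.arange(.55,.59,.001) for y in np.arange(.09,.14,.001)]
    m=min(r)[0];b=np.array([q for q in r if q[0]<m*1.05+1e-5]);print(n,len(T),m,b[:,1:].mean(0),b[:,1:].std(0),T.min(0),T.max(0))
    L=P[(P[:,2]>.055)&(P[:,2]<.069)&(np.abs(P[:,0]-.59)<.15)&(np.abs(P[:,1]-.1)<.2)]
    L=L[:,:2]
    # rect fit: 4 edges with quantile
    best=None
    for a in np.deg2rad(np.arange(-25,-5,.25)): # x_case=(cos a, sin a)
      for s in(1,):
        R=np.array([[np.cos(a),np.sin(a)],[-np.sin(a),np.cos(a)]])
        q=L@R.T
        # sharpness of y edges and back
        lo=np.quantile(q,.01,axis=0);hi=np.quantile(q,.99,axis=0)
        h=np.histogram(q[:,0],bins=np.arange(.2,.9,.002))[0];g=np.abs(np.diff(h)).max()+np.abs(np.diff(np.histogram(q[:,1],bins=np.arange(-.4,.4,.002))[0])).max()
        if best is None or g>best[0]:best=(g,np.degrees(a),lo,hi,R)
    g,a,lo,hi,R=best;print("  lid ang",a,lo,hi,hi-lo)
    B=np.load("pics/B_%s.npy"%n)
    # straight bar pts: front-most band
    for a in (-14,-15,-13,-16):
        a=np.radians(a);R=np.array([[np.cos(a),np.sin(a)],[-np.sin(a),np.cos(a)]])
        q=B[:,:2]@R.T;f=q[:,0]<q[:,0].min()+.02
        print("  bar ang",np.degrees(a),np.polyfit(q[f,1],q[f,0],1)[0],"x",np.median(q[f,0]),q[f,0].min(),"y rng",q[:,1].min(),q[:,1].max())
E
python3 - <<'E'
import cv2
for n,(r,c) in dict(scene=((150,290),(240,400)),side=((160,280),(200,380))).items():
    i=cv2.imread("pics/%s0.png"%n)[r[0]:r[1],c[0]:c[1]];cv2.imwrite("pics/%s_crop.png"%n,cv2.resize(i,None,fx=4,fy=4,interpolation=cv2.INTER_CUBIC))
E
```

```text
scene 471 0.017125156696101797 [0.57   0.1105] [0.     0.0005] [0.51687878 0.05792462] [0.62171008 0.16200113]
  lid ang -15.25 [0.40341409 0.10518346] [0.61742786 0.37187747] [0.21401378 0.26669401]
  bar ang -14.0 0.005444945009627038 x 0.4038868533751085 0.39506787190882703 y rng 0.16762848531584854 0.3220984163250891
  bar ang -14.999999999999998 -0.0028756173746690068 x 0.39995541115985683 0.39113142078914215 y rng 0.17486391287304182 0.32988749952361585
  bar ang -13.0 0.008756550506745188 x 0.4079765260156386 0.3988839815276201 y rng 0.16034199649817443 0.3142112188287123
  bar ang -16.0 -0.010388236083322953 x 0.395565141828929 0.38707582724970974 y rng 0.1820460751884292 0.3375760957940958
side 624 0.027641169660051507 [0.57  0.111] [0. 0.] [0.51771429 0.06109626] [0.62625452 0.16288357]
  lid ang -14.750000000000002 [0.39991872 0.10091533] [0.70895284 0.36763066] [0.30903413 0.26671533]
  bar ang -14.0 0.019779857734911022 x 0.4011967369575633 0.39527053812488955 y rng 0.17169223209583995 0.32602367192878196
  bar ang -14.999999999999998 0.019642549714851163 x 0.3972613084601556 0.3911884920761541 y rng 0.17881993672899216 0.3339028580037003
  bar ang -13.0 0.03125645024361914 x 0.4050734366313599 0.39860798722909235 y rng 0.16451222834557136 0.3180451758851318
  bar ang -16.0 0.006359393901433902 x 0.39287621713358584 0.38653300165020815 y rng 0.18589317107714906 0.34168033403348114
```

View pics/scene_crop.png

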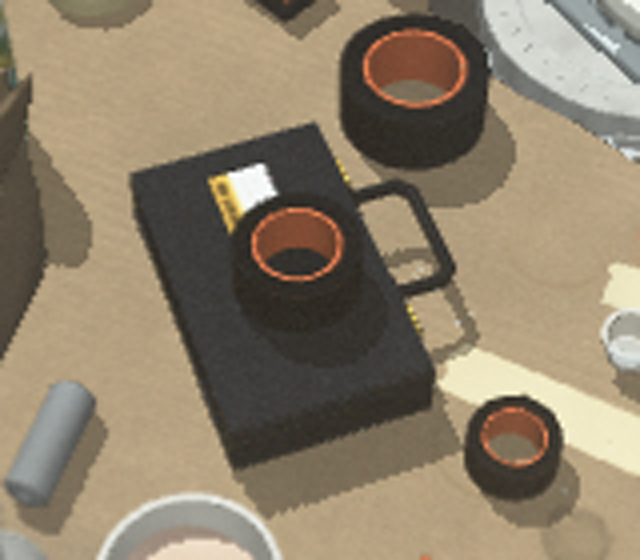

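Call:
{"name": "send_rows", "arguments": {
  "increments": [
    [0.2, -2.27, 0, -2.42, 0, 0, 0],
    [0.2, -2.27, 0, -2.42, 0, 0, 0],
    [0.2, -2.27, 0, -2.42, 0, 0, 0],
    [0.2, -2.27, 0, -2.42, 0, 0, 0],
    [0.2, -2.27, 0, -2.42, 0, 0, 0],
    [0.2, -2.27, 0, -2.42, 0, 0, 0],
    [0.2, -2.27, 0, -2.42, 0, 0, 0],
    [0.2, -2.27, 0, -2.42, 0, 0, 0],
    [0.2, -2.27, 0, -2.42, 0, 0, 0],
    [0.2, -2.27, 0, -2.42, 0, 0, 0],
    [0.2, -2.27, 0, -2.42, 0, 0, 0],
    [0.2, -2.27, 0, -2.42, 0, 0, 0]
  ]
}}

```text
time_s: 1.35
tool_pos: [0.3598, -0.2372, 0.4046]
orientation: [-0.106, 0.699, -0.699, 0.106]
wrist_force: [0.9, -0.3, 0.6]
finger_gap: 0.0513
```

Call:
{"name": "send_rows", "arguments": {
  "increments": [
    [0.2, -2.27, 0, -2.42, 0, 0, 0],
    [0.2, -2.27, 0, -2.42, 0, 0, 0],
    [0.2, -2.27, 0, -2.42, 0, 0, 0],
    [0.2, -2.27, 0, -2.42, 0, 0, 0],
    [0.2, -2.27, 0, -2.42, 0, 0, 0],
    [0.2, -2.27, 0, -2.42, 0, 0, 0],
    [0.2, -2.27, 0, -2.42, 0, 0, 0],
    [0.2, -2.27, 0, -2.42, 0, 0, 0],
    [0.2, -2.27, 0, -2.42, 0, 0, 0],
    [0.2, -2.27, 0, -2.42, 0, 0, 0],
    [0.2, -2.27, 0, -2.42, 0, 0, 0],
    [0.2, -2.27, 0, -2.42, 0, 0, 0]
  ]
}}

```text
time_s: 2.55
tool_pos: [0.5336, 0.1211, 0.4045]
orientation: [0.106, -0.699, 0.699, -0.106]
wrist_force: [0.1, -0.8, 1.2]
finger_gap: 0.0513
```

Call:
{"name": "send_rows", "arguments": {
  "increments": [
    [0.2, 0, 0, 0, 0, -0.126, 0],
    [0.2, 0, 0, 0, 0, -0.126, 0],
    [0.2, 0, 0, 0, 0, -0.126, 0],
    [0.2, 0, 0, 0, 0, -0.126, 0],
    [0.2, 0, 0, 0, 0, -0.126, 0],
    [0.2, 0, 0, 0, 0, -0.126, 0],
    [0.2, 0, 0, 0, 0, -0.126, 0],
    [0.2, 0, 0, 0, 0, -0.126, 0],
    [0.2, 0, 0, 0, 0, 0, 0],
    [0.2, 0, 0, 0, 0, 0, 0]
  ]
}}

```text
time_s: 3.55
tool_pos: [0.5332, 0.1197, 0.4045]
orientation: [-0.43, 0.562, -0.562, 0.43]
wrist_force: [-0.6, -0.6, -0.3]
finger_gap: 0.0512
```

```bash
cat >> h.py <<'E'
def rel(s,p):
    from scipy.spatial.transform import Rotation as Ro
    R=Ro.from_quat(s['orientation']).as_matrix();return (R.T@(np.array(p)-s['tool_pos'])*100).round(2),R.round(3)
def snap(n,name):
    from cell import grab_frame,calibration
    c=calibration(n);p,d=grab_frame(n);np.savez("pics/%s.npz"%name,p=p,d=d,K=c["camera_matrix"],D=c["distortion"],T=c["pose"]);cv2.imwrite("pics/%s.png"%name,p[:,:,::-1])
E
python3 - <<'E'
from cell import *
from h import *
s=read_state();print(s);print(rel(s,[.5333,.1208,.25]))
snap("wrist","w1")
E
```

```text
{'time_s': 3.55, 'joint_positions': array([2.18076326e-01, 2.31615092e-01, 1.80211620e+00, 9.47213440e-06,
       1.10821054e+00, 4.82756211e-01]), 'joint_velocities': array([ 0.00017443, -0.00292005, -0.0017044 ,  0.00094774,  0.000632  ,
        0.00236307]), 'tau': array([ 4.50255095e-05, -5.06904602e+01, -3.32390964e+01, -3.47165551e-04,
        3.17668149e-03, -2.84720091e-01]), 'tool_pos': array([0.53322784, 0.11970137, 0.40454482]), 'orientation': array([-0.42976043,  0.56166055, -0.56155107,  0.42953904]), 'wrist_force': array([-0.59477294, -0.64626949, -0.33882097]), 'torque': array([-0.0201211, -0.0427648, -0.0167113]), 'finger_gap': 0.051159689061594966}
(array([-0.11, 15.45, -0.02]), array([[-0.262, -0.   ,  0.965],
       [-0.965, -0.   , -0.262],
       [ 0.   , -1.   , -0.   ]]))
```

View pics/w1.png

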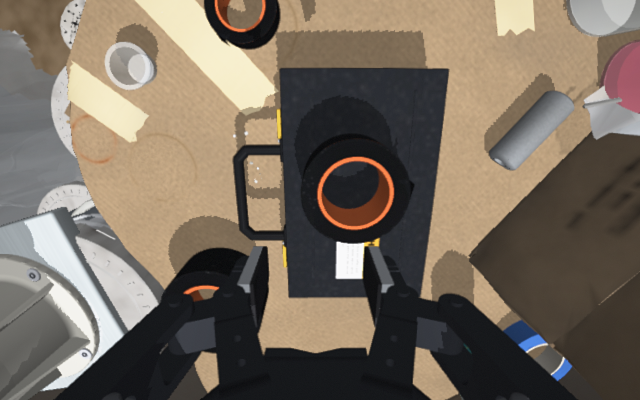

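Run:
```python
from h import *
W,p=cloud("pics/w1.npz")
P=W[np.isfinite(W[...,0])]
T=P[(np.hypot(P[:,0]-.57,P[:,1]-.114)<.08)&(P[:,2]>.104)&(P[:,2]<.118)][:,:2]
def cost(c):
    d=np.hypot(T[:,0]-c[0],T[:,1]-c[1]);return (np.maximum(0,d-.052)+np.maximum(0,.025-d)).sum()
r=min((cost((x,y)),x,y) for x in np.arange(.55,.59,.001) for y in np.arange(.09,.14,.001));print(len(T),r,T.min(0),T.max(0),T.mean(0))
a=np.radians(-15);R=np.array([[np.cos(a),np.sin(a)],[-np.sin(a),np.cos(a)]])
L=P[(P[:,2]>.054)&(P[:,2]<.069)];q=L[:,:2]@R.T
m=(q[:,0]>.35)&(q[:,0]<.66)&(q[:,1]>.05)&(q[:,1]<.4);q=q[m]
lid=q[q[:,0]>.455];print("lid",np.quantile(lid,[.01,.99],axis=0))
B=P[(P[:,2]>.03)&(P[:,2]<.062)];b=B[:,:2]@R.T;m=(b[:,0]>.36)&(b[:,0]<.43)&(b[:,1]>.15)&(b[:,1]<.32);b=b[m];B=B[m]
print("bar",len(b),np.quantile(b,[0,.02,.5,.98,1],axis=0),B[:,2].max())
f=b[b[:,0]<.405];print(f.mean(0),np.polyfit(f[:,1],f[:,0],1), np.median(f[:,0]))
```

```text
5835 (np.float64(0.07494879963815264), np.float64(0.5690000000000001), np.float64(0.11000000000000001)) [0.5165423  0.05705925] [0.6238533  0.16177742] [0.56866184 0.11242644]
lid [[0.45615    0.10496769]
 [0.61550687 0.36688569]]
bar 1406 [[0.39009341 0.17584914]
 [0.39125287 0.17891288]
 [0.4007806  0.24068801]
 [0.4283625  0.29101704]
 [0.42987708 0.2919145 ]] 0.05680132612496547
[0.39774781 0.2369333 ] [-0.00212987  0.39825244] 0.3980998510003703
```

Call:
{"name": "send_rows", "arguments": {
  "increments": [
    [0.2, 0, 2, 0, 0, 0, 0],
    [0.2, 0, 2, 0, 0, 0, 0],
    [0.2, 0, 2, 0, 0, 0, 0],
    [0.2, 0, 2, 0, 0, 0, 0],
    [0.2, 0, 2, 0, 0, 0, 0],
    [0.2, 0, 1.5, 0, 0, 0, 0],
    [0.2, 0, 1.5, 0, 0, 0, 0],
    [0.2, 0, 1.4, 0, 0, 0, 0],
    [0.2, 0, 1, 0, 0, 0, 0],
    [0.2, 0, 0, 0, 0, 0, 0]
  ]
}}

```text
time_s: 4.6
tool_pos: [0.5328, 0.1196, 0.2494]
orientation: [-0.431, 0.561, -0.561, 0.43]
wrist_force: [0.8, 0.1, -0.0]
finger_gap: 0.0513
```

Call:
{"name": "send_rows", "arguments": {
  "increments": [
    [-1, 0, 0, 0, 0, 0, 0],
    [-1, 0, 0, 0, 0, 0, 0],
    [-1, 0, 0, 0, 0, 0, 0],
    [-1, 0, 0, 0, 0, 0, 0],
    [-1, 0, 0, 0, 0, 0, 0],
    [-1, 0, 0, 0, 0, 0, 0],
    [-1, 0, 0, 0, 0, 0, 0]
  ]
}}

```text
time_s: 5.3
tool_pos: [0.5335, 0.1199, 0.2515]
orientation: [0.43, -0.561, 0.561, -0.431]
wrist_force: [-2.1, 0.4, 6.4]
finger_gap: 0.0183
```

Call:
{"name": "send_rows", "arguments": {
  "increments": [
    [-1, 0, -0.5, 0, 0, 0, 0],
    [-1, 0, -0.7, 0, 0, 0, 0],
    [-1, 0, -0.8, 0, 0, 0, 0],
    [-1, 0, -1, 0, 0, 0, 0],
    [-1, 0, -1, 0, 0, 0, 0],
    [-1, 0, -1, 0, 0, 0, 0],
    [-1, 0, -1, 0, 0, 0, 0],
    [-1, 0, -0.5, 0, 0, 0, 0],
    [-1, 0, 0, 0, 0, 0, 0]
  ]
}}

```text
time_s: 6.2
tool_pos: [0.5336, 0.1198, 0.3166]
orientation: [0.43, -0.561, 0.561, -0.431]
wrist_force: [-0.1, 0.2, -1.3]
finger_gap: 0.0179
```

Run:
```python
from cell import *
from h import *
s=read_state();print(s['finger_gap'],rel(s,[.503,-.14,.32]))
snap("wrist","w2");snap("side","s2")
a=cv2.imread("pics/w2.png");b=cv2.imread("pics/s2.png");cv2.imwrite("pics/two2.png",cv2.resize(np.vstack([a,b]),(480,600)))
```

```text
0.017940291172503158 (array([25.89, -0.35,  3.75]), array([[-0.258,  0.002,  0.966],
       [-0.966,  0.   , -0.258],
       [-0.001, -1.   ,  0.001]]))
```

View pics/two2.png

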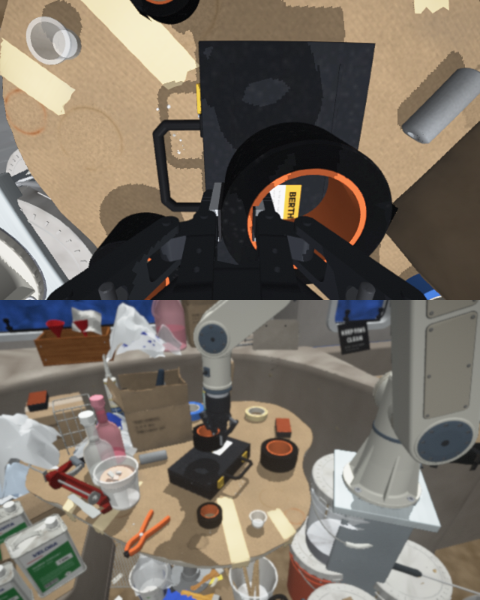

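Run:
```python
from h import *
for n in ("w2","s2"):
    W,p=cloud("pics/%s.npz"%n);P=W[np.isfinite(W[...,0])]
    T=P[(np.hypot(P[:,0]-.57,P[:,1]-.11)<.065)&(P[:,2]>.10)&(P[:,2]<.21)&((P[:,0]-.5695)*.966-(P[:,1]-.1105)*.259>-.02)]
    print(n,len(T),np.histogram(T[:,2],bins=np.arange(.1,.21,.01)))
    T=T[T[:,2]>.16]
    for _ in range(5):
        A=np.c_[T[:,:2],np.ones(len(T))];c=np.linalg.lstsq(A,T[:,2],rcond=None)[0];e=T[:,2]-A@c;T=T[(e>-.006)&(e<.01)]
    print(c,T.mean(0),len(T))
```

```text
w2 21508 (array([    0,     0,   315,   930,  1070,  1225,  1535, 11892,   331,
        2287]), array([0.1 , 0.11, 0.12, 0.13, 0.14, 0.15, 0.16, 0.17, 0.18, 0.19, 0.2 ]))
[-0.37730824 -0.24303806  0.43527768] [0.59312247 0.12720115 0.18062859] 10315
s2 797 (array([  0,   0,  14,  73, 112, 104, 103, 295,  12,  44]), array([0.1 , 0.11, 0.12, 0.13, 0.14, 0.15, 0.16, 0.17, 0.18, 0.19, 0.2 ]))
[-0.19431697 -0.11754598  0.30822145] [0.59623865 0.12858321 0.17726909] 282
```

Run:
```python
from h import *
for n in ("w2","s2"):
    W,p=cloud("pics/%s.npz"%n);P=W[np.isfinite(W[...,0])]
    u=(P[:,0]-.5695)*.966-(P[:,1]-.1105)*.259
    T=P[(np.hypot(P[:,0]-.57,P[:,1]-.11)<.065)&(P[:,2]>.162)&(P[:,2]<.185)&(u>.0)]
    for _ in range(8):
        A=np.c_[T[:,:2],np.ones(len(T))];c=np.linalg.lstsq(A,T[:,2],rcond=None)[0];e=T[:,2]-A@c;T=T[abs(e)<.003]
    print(c,np.median(T,0),len(T),T.min(0),T.max(0))
```

```text
[0.01353521 0.00683485 0.1669785 ] [0.60568831 0.12590497 0.17605027] 8537 [0.56015678 0.06236955 0.17245925] [0.62864386 0.1590572  0.17812477]
[0.10760803 0.01243214 0.10857713] [0.6111032  0.1126771  0.17591883] 138 [0.58229502 0.06715953 0.17102783] [0.62857391 0.15917526 0.17786591]
```

Call:
{"name": "send_rows", "arguments": {
  "increments": [
    [-1, 1.0, 0, 0.2, 0, 0, 0],
    [-1, 2, 0, 0.3, 0, 0, 0],
    [-1, 2.5, 0, 0.3, 0, 0, 0],
    [-1, 2.5, 0, 0.35, 0, 0, 0],
    [-1, 2.5, 0, 0.4, 0, 0, 0],
    [-1, 2.5, 0, 0.4, 0, 0, 0],
    [-1, 2.5, 0, 0.4, 0, 0, 0],
    [-1, 2.5, 0, 0.4, 0, 0, 0],
    [-1, 2.5, 0, 0.4, 0, 0, 0],
    [-1, 2.5, 0, 0.3, 0, 0, 0],
    [-1, 1.9, 0, 0.3, 0, 0, 0],
    [-1, 1, 0, 0, 0, 0, 0]
  ]
}}

```text
time_s: 7.5
tool_pos: [0.5021, -0.142, 0.3152]
orientation: [-0.431, 0.561, -0.561, 0.43]
wrist_force: [0.3, -0.3, -2.1]
finger_gap: 0.0179
```

Call:
{"name": "send_rows", "arguments": {
  "increments": [
    [-1, 0, 0.8, 0, 0, 0, 0],
    [-1, 0, 1.5, 0, 0, 0, 0],
    [-1, 0, 2, 0, 0, 0, 0],
    [-1, 0, 2, 0, 0, 0, 0],
    [-1, 0, 2, 0, 0, 0, 0],
    [-1, 0, 1.5, 0, 0, 0, 0],
    [-1, 0, 1, 0, 0, 0, 0],
    [-1, 0, 0.8, 0, 0, 0, 0],
    [-1, 0, 0.4, 0, 0, 0, 0],
    [-1, 0, 0, 0, 0, 0, 0],
    [-1, 0, 0, 0, 0, 0, 0]
  ]
}}

```text
time_s: 8.6
tool_pos: [0.5029, -0.1402, 0.1961]
orientation: [0.431, -0.561, 0.561, -0.431]
wrist_force: [1.0, 0.2, -1.8]
finger_gap: 0.0183
```

Still unsupported; lower in small steps until contact.

Call:
{"name": "send_rows", "arguments": {
  "increments": [
    [-1, 0, 0.2, 0, 0, 0, 0],
    [-1, 0, 0.2, 0, 0, 0, 0],
    [-1, 0, 0.1, 0, 0, 0, 0],
    [-1, 0, 0, 0, 0, 0, 0]
  ]
}}

```text
time_s: 9.0
tool_pos: [0.5026, -0.1402, 0.1906]
orientation: [-0.431, 0.561, -0.561, 0.431]
wrist_force: [0.1, 0.9, -2.1]
finger_gap: 0.0181
```

Call:
{"name": "send_rows", "arguments": {
  "increments": [
    [-1, 0, 0.1, 0, 0, 0, 0],
    [-1, 0, 0, 0, 0, 0, 0]
  ]
}}

```text
time_s: 9.2
tool_pos: [0.5028, -0.1402, 0.1897]
orientation: [0.431, -0.561, 0.561, -0.431]
wrist_force: [0.2, -0.8, -2.1]
finger_gap: 0.0181
```

Call:
{"name": "send_rows", "arguments": {
  "increments": [
    [-1, 0, 0.1, 0, 0, 0, 0],
    [-1, 0, 0, 0, 0, 0, 0]
  ]
}}

```text
time_s: 9.4
tool_pos: [0.5028, -0.1402, 0.1895]
orientation: [0.431, -0.561, 0.561, -0.431]
wrist_force: [-3.3, 1.7, 11.9]
finger_gap: 0.0178
```

Contact. Open to ~50 mm and retreat straight up.

Call:
{"name": "send_rows", "arguments": {
  "increments": [
    [-0.2, 0, 0, 0, 0, 0, 0],
    [0.0, 0, 0, 0, 0, 0, 0],
    [0.2, 0, 0, 0, 0, 0, 0],
    [0.2, 0, 0, 0, 0, 0, 0],
    [0.2, 0, 0, 0, 0, 0, 0],
    [0.2, 0, 0, 0, 0, 0, 0]
  ]
}}

```text
time_s: 10.0
tool_pos: [0.5027, -0.1402, 0.1886]
orientation: [-0.431, 0.561, -0.561, 0.431]
wrist_force: [-0.1, -0.1, 0.8]
finger_gap: 0.0512
```

Call:
{"name": "send_rows", "arguments": {
  "increments": [
    [0.2, 0, -1, 0, 0, 0, 0],
    [0.2, 0, -1, 0, 0, 0, 0],
    [0.2, 0, -1.5, 0, 0, 0, 0],
    [0.2, 0, -2, 0, 0, 0, 0],
    [0.2, 0, -2, 0, 0, 0, 0],
    [0.2, 0, -2, 0, 0, 0, 0],
    [0.2, 0, -2, 0, 0, 0, 0],
    [0.2, 0, -2, 0, 0, 0, 0],
    [0.2, 0, -1.5, 0, 0, 0, 0],
    [0.2, 0, 0, 0, 0, 0, 0]
  ]
}}

```text
time_s: 11.0
tool_pos: [0.5034, -0.1403, 0.3416]
orientation: [0.43, -0.559, 0.562, -0.432]
wrist_force: [-0.5, -0.1, 0.1]
finger_gap: 0.0511
```

Run:
```python
from cell import *
from h import *
snap("wrist","w3");snap("side","s3")
s=read_state();print(s['finger_gap'],rel(s,[.4455,.125,.34]))
W,p=cloud("pics/w3.npz");P=W[np.isfinite(W[...,0])]
T=P[(np.hypot(P[:,0]-.54,P[:,1]+.15)<.075)&(P[:,2]>.04)&(P[:,2]<.065)]
print(len(T),T.min(0),T.max(0),np.median(T[:,2]))
a=cv2.imread("pics/w3.png");b=cv2.imread("pics/s3.png");cv2.imwrite("pics/two3.png",cv2.resize(np.vstack([a,b]),(480,600)))
```

```text
0.05086095211222178 (array([-24.14,  -0.1 , -12.36]), array([[-0.258,  0.001,  0.966],
       [-0.966, -0.   , -0.258],
       [ 0.   , -1.   ,  0.001]]))
5949 [ 0.49042558 -0.20435087  0.04000166] [ 0.59768639 -0.09995364  0.05124509] 0.048841167108590655
```

View pics/two3.png

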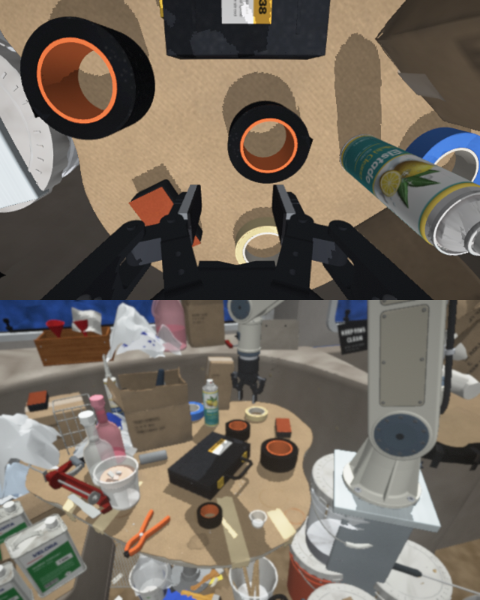

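Call:
{"name": "send_rows", "arguments": {
  "increments": [
    [-0.05, -2.2, 0, -1.13, 0, 0, 0],
    [-0.05, -2.2, 0, -1.13, 0, 0, 0],
    [-0.05, -2.2, 0, -1.13, 0, 0, 0],
    [-0.05, -2.2, 0, -1.13, 0, 0, 0],
    [-0.05, -2.2, 0, -1.13, 0, 0, 0],
    [-0.05, -2.2, 0, -1.13, 0, 0, 0],
    [-0.05, -2.2, 0, -1.13, 0, 0, 0],
    [-0.05, -2.2, 0, -1.13, 0, 0, 0],
    [-0.05, -2.2, 0, -1.13, 0, 0, 0],
    [-0.05, -2.2, 0, -1.13, 0, 0, 0],
    [-0.05, -2.14, 0, -1.06, 0, 0, 0],
    [-0.05, 0, 0, 0, 0, 0, 0]
  ]
}}

```text
time_s: 12.3
tool_pos: [0.4448, 0.1266, 0.3378]
orientation: [-0.432, 0.561, -0.56, 0.431]
wrist_force: [-0.0, -0.2, -0.9]
finger_gap: 0.0405
```

Run:
```python
from cell import *
from h import *
snap("wrist","w4")
s=read_state();print(s['finger_gap'],rel(s,[.4455,.125,.205]))
W,p=cloud("pics/w4.npz");P=W[np.isfinite(W[...,0])]
a=np.radians(-15);R=np.array([[np.cos(a),np.sin(a)],[-np.sin(a),np.cos(a)]])
B=P[(P[:,2]>.045)&(P[:,2]<.062)];b=B[:,:2]@R.T;m=(b[:,0]>.36)&(b[:,0]<.43)&(b[:,1]>.15)&(b[:,1]<.32);b=b[m]
print(len(b),b.min(0),b.max(0));f=b[b[:,0]<.406];print(f.mean(0))
print(R@s['tool_pos'][:2])
```

```text
0.040806311738465204 (array([ 0.05, 13.29,  0.08]), array([[-0.256, -0.001,  0.967],
       [-0.967, -0.   , -0.256],
       [ 0.001, -1.   , -0.001]]))
2210 [0.3902316  0.17683202] [0.42999544 0.29147544]
[0.39702341 0.23809292]
[0.39731128 0.23660031]
```

View pics/w4.png

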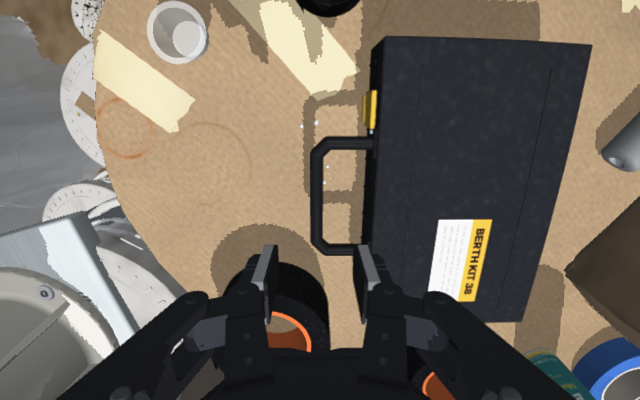

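Call:
{"name": "send_rows", "arguments": {
  "increments": [
    [-0.05, 0, 1, 0, 0, 0, 0],
    [-0.05, 0, 2, 0, 0, 0, 0],
    [-0.05, 0, 2, 0, 0, 0, 0],
    [-0.05, 0, 2, 0, 0, 0, 0],
    [-0.05, 0, 1.5, 0, 0, 0, 0],
    [-0.05, 0, 1.2, 0, 0, 0, 0],
    [-0.05, 0, 1.2, 0, 0, 0, 0],
    [-0.05, 0, 1, 0, 0, 0, 0],
    [-0.05, 0, 1, 0, 0, 0, 0],
    [-0.05, 0, 0.4, 0, 0, 0, 0],
    [-0.05, 0, 0, 0, 0, 0, 0]
  ]
}}

```text
time_s: 13.45
tool_pos: [0.4454, 0.1249, 0.2052]
orientation: [-0.431, 0.561, -0.561, 0.43]
wrist_force: [-0.2, 0.2, -0.3]
finger_gap: 0.0407
```

Call:
{"name": "send_rows", "arguments": {
  "increments": [
    [-1, 0, 0, 0, 0, 0, 0],
    [-1, 0, 0, 0, 0, 0, 0],
    [-1, 0, 0, 0, 0, 0, 0],
    [-1, 0, 0, 0, 0, 0, 0],
    [-1, 0, 0, 0, 0, 0, 0],
    [-1, 0, 0, 0, 0, 0, 0],
    [-1, 0, 0, 0, 0, 0, 0]
  ]
}}

```text
time_s: 14.15
tool_pos: [0.445, 0.1252, 0.2062]
orientation: [-0.431, 0.561, -0.561, 0.43]
wrist_force: [-4.6, 4.0, 6.1]
finger_gap: 0.0097
```

Run:
```python
from cell import *
from h import *
s=read_state();print(s['finger_gap'],s['tool_pos'],s['wrist_force'],s['torque'],rel(s,[.4455,.125,.205]))
# arc increments in (case x = tool z, up = -tool y), mm
A=np.radians(np.arange(0,61,2.0))+.044
x=90-225*np.cos(A);z=40+225*np.sin(A)
for i in range(1,len(A)):print(2*i,round((x[i]-x[i-1])/10,2),round((z[i]-z[i-1])/10,2))
```

```text
0.00971082844818737 [0.44497069 0.12522169 0.20619974] [-4.63654201  4.00555357  6.08382197] [ 0.64914754  0.86877417 -0.00328939] (array([0.01, 0.12, 0.06]), array([[-0.258, -0.001,  0.966],
       [-0.966,  0.   , -0.258],
       [-0.   , -1.   , -0.001]]))
2 0.05 0.78
4 0.08 0.78
6 0.1 0.78
8 0.13 0.77
10 0.16 0.77
12 0.18 0.76
14 0.21 0.76
16 0.24 0.75
18 0.26 0.74
20 0.29 0.73
22 0.31 0.72
24 0.34 0.71
26 0.36 0.7
28 0.39 0.68
30 0.41 0.67
32 0.43 0.65
34 0.46 0.64
36 0.48 0.62
38 0.5 0.61
40 0.52 0.59
42 0.54 0.57
44 0.56 0.55
46 0.58 0.53
48 0.6 0.51
50 0.61 0.49
52 0.63 0.47
54 0.65 0.44
56 0.66 0.42
58 0.68 0.4
60 0.69 0.37
```

Call:
{"name": "send_rows", "arguments": {
  "increments": [
    [-1, 0, -0.39, 0.02, 0, 0, 0],
    [-1, 0, -0.39, 0.03, 0, 0, 0],
    [-1, 0, -0.78, 0.08, 0, 0, 0],
    [-1, 0, -0.78, 0.1, 0, 0, 0],
    [-1, 0, -0.77, 0.13, 0, 0, 0],
    [-1, 0, -0.77, 0.16, 0, 0, 0],
    [-1, 0, 0, 0, 0, 0, 0]
  ]
}}

```text
time_s: 14.85
tool_pos: [0.4498, 0.1239, 0.2452]
orientation: [-0.431, 0.562, -0.56, 0.43]
wrist_force: [-4.4, 6.0, 0.1]
finger_gap: 0.0097
```

Run:
```python
from cell import *
from h import *
s=read_state();print(s['finger_gap'],s['tool_pos'],s['wrist_force'],s['torque'],rel(s,[.4455,.125,.205]))
snap("side","s5");snap("wrist","w5")
a=cv2.imread("pics/w5.png");b=cv2.imread("pics/s5.png")[120:360,160:544];b=cv2.resize(b,(640,400));cv2.imwrite("pics/two5.png",cv2.resize(np.vstack([a,b]),(480,600)))
```

```text
0.009714865960672274 [0.44977556 0.12392878 0.24521491] [-4.39810738  5.98293001  0.10511063] [0.86901077 0.80346357 0.02028117] (array([ 0.01,  4.02, -0.43]), array([[-0.259, -0.002,  0.966],
       [-0.966,  0.001, -0.259],
       [-0.   , -1.   , -0.002]]))
```

View pics/two5.png

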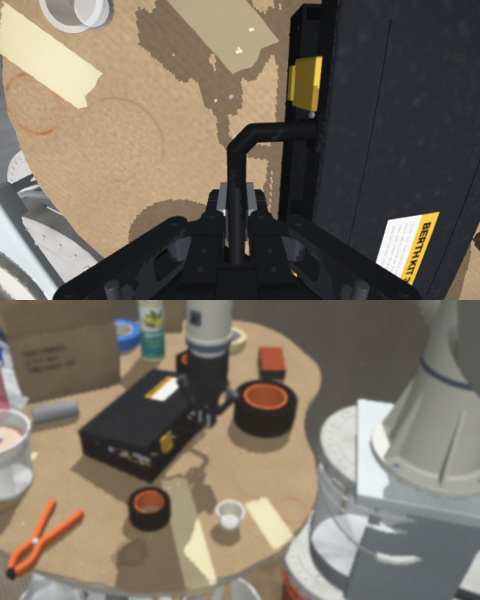

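Call:
{"name": "send_rows", "arguments": {
  "increments": [
    [-1, 0, -0.76, 0.18, 0, 0, 0],
    [-1, 0, -0.76, 0.21, 0, 0, 0],
    [-1, 0, -0.75, 0.24, 0, 0, 0],
    [-1, 0, -0.74, 0.26, 0, 0, 0],
    [-1, 0, -0.73, 0.29, 0, 0, 0],
    [-1, 0, -0.72, 0.31, 0, 0, 0],
    [-1, 0, -0.71, 0.34, 0, 0, 0],
    [-1, 0, -0.7, 0.36, 0, 0, 0],
    [-1, 0, -0.68, 0.39, 0, 0, 0],
    [-1, 0, -0.67, 0.41, 0, 0, 0],
    [-1, 0, -0.65, 0.43, 0, 0, 0],
    [-1, 0, -0.64, 0.46, 0, 0, 0]
  ]
}}

```text
time_s: 16.15
tool_pos: [0.4858, 0.1143, 0.3296]
orientation: [-0.432, 0.563, -0.559, 0.429]
wrist_force: [-12.4, 9.4, 5.4]
finger_gap: 0.0098
```

Call:
{"name": "send_rows", "arguments": {
  "increments": [
    [-1, 0, -0.62, 0.48, 0, 0, 0],
    [-1, 0, -0.61, 0.5, 0, 0, 0],
    [-1, 0, -0.59, 0.52, 0, 0, 0],
    [-1, 0, -0.57, 0.54, 0, 0, 0],
    [-1, 0, -0.55, 0.56, 0, 0, 0],
    [-1, 0, -0.53, 0.58, 0, 0, 0],
    [-1, 0, 0, 0, 0, 0, 0]
  ]
}}

```text
time_s: 16.85
tool_pos: [0.516, 0.1063, 0.3655]
orientation: [-0.432, 0.564, -0.558, 0.428]
wrist_force: [-21.7, 9.5, 21.0]
finger_gap: 0.01
```

```bash
cat >> h.py <<'E'
def est(s):
    R=np.array(rel(s,[0,0,0])[1]);g=s['tool_pos']+.155*R[:,1]
    a=np.radians(-15);u=g[0]*np.cos(a)+g[1]*np.sin(a)-.5327
    print("grasp case x,z mm",u*1e3,g[2]*1e3,"lid deg",np.degrees(np.arctan2(g[2]-.04,.09-u)-.044),"rad",np.hypot(g[2]-.04,.09-u))
def lidfit(f):
    W,p=cloud(f);a=np.radians(-15)
    u=W[...,0]*np.cos(a)+W[...,1]*np.sin(a)-.5327;v=-W[...,0]*np.sin(a)+W[...,1]*np.cos(a)-.236;z=W[...,2]
    ok=np.isfinite(u)&(abs(v)<.12)&(u>-.1)&(u<.1)&(z>.065)&(z<.27)&(p.max(-1)<80)
    return u[ok],v[ok],z[ok]
E
python3 - <<'E'
from cell import *
from h import *
s=read_state();print(s['finger_gap'],s['tool_pos'],s['wrist_force'],s['torque']);est(s)
snap("side","s6");snap("wrist","w6")
a=cv2.imread("pics/w6.png");b=cv2.imread("pics/s6.png")[120:360,160:544];b=cv2.resize(b,(640,400));cv2.imwrite("pics/two6.png",cv2.resize(np.vstack([a,b]),(480,600)))
E
```

```text
0.010009730663972467 [0.51599922 0.10634265 0.36554468] [-21.69583976   9.49537107  21.02714329] [1.56603615e+00 4.12330073e+00 3.26924979e-03]
grasp case x,z mm -63.23422598181594 210.54467952117176 lid deg 45.539322661560576 rad 0.2292732337740832
```

View pics/two6.png

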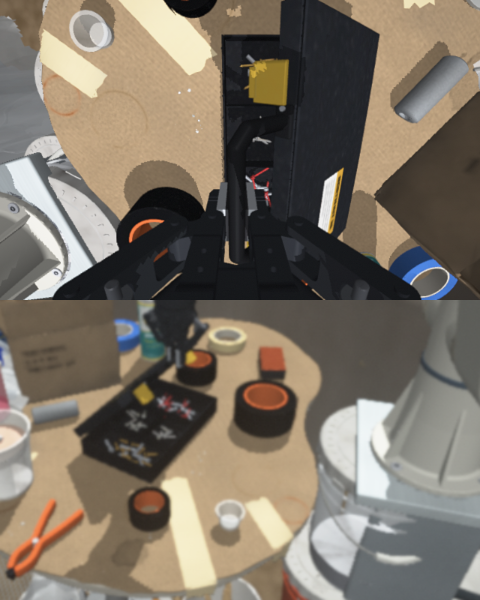

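Call:
{"name": "send_rows", "arguments": {
  "increments": [
    [-1, 0, -0.1, -0.1, 0, 0, 0],
    [-1, 0, -0.1, -0.1, 0, 0, 0],
    [-1, 0, 0, 0, 0, 0, 0]
  ]
}}

```text
time_s: 17.25
tool_pos: [0.5156, 0.1064, 0.3668]
orientation: [-0.431, 0.562, -0.56, 0.43]
wrist_force: [-6.7, 3.9, 5.1]
finger_gap: 0.01
```

Run:
```python
from cell import *
from h import *
s=read_state();print(s['finger_gap'],s['tool_pos'],s['wrist_force'],s['torque']);est(s)
for n in("s6","w6"):
    u,v,z=lidfit("pics/%s.npz"%n);print(len(u));H=np.histogram2d(u,z,bins=[np.arange(-.1,.11,.02),np.arange(.06,.28,.02)])[0].astype(int);print(H)
```

```text
0.00996275404336372 [0.51561024 0.10641207 0.36679234] [-6.67915676  3.92242952  5.08450472] [0.6111017  1.2813596  0.01164984]
grasp case x,z mm -62.68949653490169 211.79233640485836 lid deg 45.84820433314605 rad 0.22984057344063902
988
[[  0   0   0   0   0   0   0  10  16  55  18]
 [  0   0   0   0   0   0   4  84  25  48  28]
 [  0   0   0   0   0   2  31  41  48  61  34]
 [  0   0   0   0   1 175  11   0   5  61  30]
 [  0   0   0   0   0 101   0   0   0   6  16]
 [  0   0   0   0  25   3   0   0   0   0   0]
 [  0   0   0  31   0   0   0   0   0   0   0]
 [  0   0  13   2   0   0   0   0   0   0   0]
 [  0   3   0   0   0   0   0   0   0   0   0]
 [  0   0   0   0   0   0   0   0   0   0   0]]
50696
[[   0    0    0    0    0    0    9  138  405 2904  301]
 [   0    0    0    0    0    0   43 3953  682  783 1213]
 [   0    0    0    0    0    2  684 1050  983 1212 1189]
 [   0    0    0    0    1 7241  218    0  170 3786 2260]
 [   0    0    0    0  909 5358    0    0    0  181  790]
 [   0    0    0  642 4197    0    0    0    0    0    0]
 [   0    0  388 2728    0    0    0    0    0    0    0]
 [   0  257 2028    0    0    0    0    0    0    0    0]
 [ 119 2560    0    0    0    0    0    0    0    0    0]
 [1312    0    0    0    0    0    0    0    0    0    0]]
```

```bash
cat >> h.py <<'E'
def lidang(f):
    u,v,z=lidfit(f);m=(u>0.0)&(u<.09)&(z<.20);u,z=u[m],z[m]
    for _ in range(10):
        c=np.polyfit(u,z,1);e=z-np.polyval(c,u);k=abs(e)<max(.003,1.5*e.std());u,z=u[k],z[k]
    # distance of plane from hinge (expected ~22mm)
    d=(np.polyval(c,.09)-.04)*np.cos(np.arctan(c[0]))
    print(f,len(u),"lid angle",np.degrees(-np.arctan(c[0])),"plane-hinge mm",d*1e3)
E
python3 - <<'E'
from h import *
lidang("pics/w6.npz");lidang("pics/s6.npz");lidang("pics/w5.npz")
E
```

```text
pics/w6.npz 13913 lid angle 44.68227415709019 plane-hinge mm 19.864856733042945
pics/s6.npz 77 lid angle 44.84092295162313 plane-hinge mm 22.59246918374571
pics/w5.npz 18692 lid angle 9.446180960125222 plane-hinge mm 21.21892295975392
```

Call:
{"name": "send_rows", "arguments": {
  "increments": [
    [-1, 0, -0.53, 0.57, 0, 0, 0],
    [-1, 0, -0.52, 0.59, 0, 0, 0],
    [-1, 0, -0.5, 0.61, 0, 0, 0],
    [-1, 0, -0.48, 0.62, 0, 0, 0],
    [-1, 0, 0, 0, 0, 0, 0]
  ]
}}

```text
time_s: 17.75
tool_pos: [0.5399, 0.0999, 0.3874]
orientation: [-0.431, 0.561, -0.56, 0.431]
wrist_force: [-6.5, 2.9, 5.8]
finger_gap: 0.01
```

Run:
```python
from cell import *
from h import *
s=read_state();print(s['finger_gap'],s['tool_pos'],s['wrist_force'],s['torque']);est(s)
snap("wrist","w7");snap("side","s7");lidang("pics/w7.npz");lidang("pics/s7.npz")
```

```text
0.009960194083502683 [0.53986812 0.09994698 0.38744165] [-6.49387205  2.94344043  5.82260237] [0.80824919 1.41243458 0.02205998]
grasp case x,z mm -37.285460459013045 232.4416457910913 lid deg 53.99739188359432 rad 0.23072792522589636
pics/w7.npz 14298 lid angle 53.10169222385749 plane-hinge mm 20.068337559125414
pics/s7.npz 38 lid angle 12.632553806288916 plane-hinge mm 127.39792839836164
```

Call:
{"name": "send_rows", "arguments": {
  "increments": [
    [-1, 0, -0.46, 0.63, 0, 0, 0],
    [-1, 0, -0.43, 0.64, 0, 0, 0],
    [-1, 0, -0.4, 0.65, 0, 0, 0],
    [-1, 0, -0.2, 0.33, 0, 0, 0],
    [-1, 0, 0, 0, 0, 0, 0],
    [-1, 0, 0, 0, 0, 0, 0]
  ]
}}

```text
time_s: 18.45
tool_pos: [0.5618, 0.094, 0.402]
orientation: [-0.43, 0.561, -0.561, 0.431]
wrist_force: [-3.8, 5.3, 6.6]
finger_gap: 0.0096
```

Run:
```python
from cell import *
from h import *
s=read_state();print(s['finger_gap'],s['tool_pos'],s['wrist_force'],s['torque']);est(s)
snap("wrist","w8");snap("side","s8");snap("scene","c8");lidang("pics/w8.npz")
s=read_state();est(s)
u,v,z=lidfit("pics/w8.npz");m=(z<.20)&(u>-.03);print(np.histogram2d(u[m],z[m],bins=[np.arange(-.02,.11,.01),np.arange(.06,.24,.02)])[0].astype(int))
a=cv2.imread("pics/w8.png");b=cv2.imread("pics/c8.png")[80:320,160:544];b=cv2.resize(b,(640,400));cv2.imwrite("pics/two8.png",cv2.resize(np.vstack([a,b]),(480,600)))
```

```text
0.009585120516663843 [0.5618095  0.09404769 0.40197516] [-3.75023156  5.34061629  6.59026814] [0.6860214  0.85288441 0.01145253]
grasp case x,z mm -14.265424485074064 246.9751551040861 lid deg 60.741931979827555 rad 0.23175416624823206
pics/w8.npz 10130 lid angle 60.01330005396468 plane-hinge mm 19.709812216612853
grasp case x,z mm -14.546837599774376 246.8948527032788 lid deg 60.67088298776319 rad 0.23180923477554777
[[   0    0    0    0    0    0    0    0]
 [   0    0    0    0    0    0    1    0]
 [   0    0    0    0    0    0 1921    0]
 [   0    0    0    0    0    0 4081    0]
 [   0    0    0    0    0    0 2601    0]
 [   0    0    0    0    0 1569  442    0]
 [   0    0    0    0 1009  611    0    0]
 [   0    0    0  511  569    0    0    0]
 [   0    0  275  575    0    0    0    0]
 [   0  167  573    0    0    0    0    0]
 [   4  972    0    0    0    0    0    0]
 [ 452   37    0    0    0    0    0    0]]
```

View pics/two8.png

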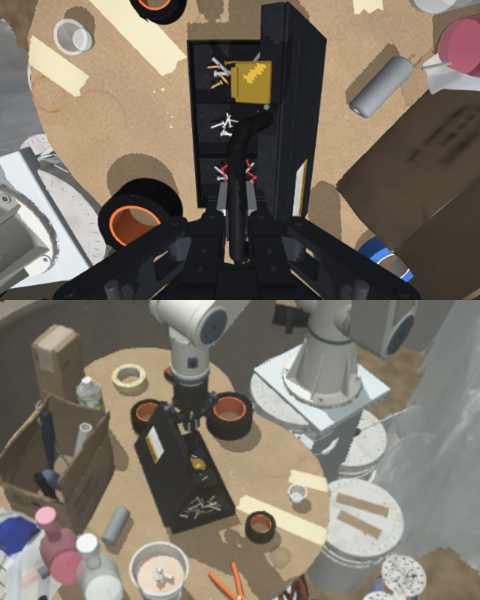

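Call:
{"name": "send_rows", "arguments": {
  "increments": [
    [-1, 0, 0, 0, 0, 0, 0],
    [-1, 0, 0, 0, 0, 0, 0],
    [-1, 0, 0, 0, 0, 0, 0],
    [-1, 0, 0, 0, 0, 0, 0],
    [-1, 0, 0, 0, 0, 0, 0],
    [-1, 0, 0, 0, 0, 0, 0],
    [-1, 0, 0, 0, 0, 0, 0],
    [-1, 0, 0, 0, 0, 0, 0],
    [-1, 0, 0, 0, 0, 0, 0],
    [-1, 0, 0, 0, 0, 0, 0]
  ]
}}

```text
time_s: 19.6
tool_pos: [0.5617, 0.0941, 0.4019]
orientation: [-0.43, 0.561, -0.561, 0.431]
wrist_force: [-4.0, 2.9, 6.7]
finger_gap: 0.0096
```

Run:
```python
from cell import *
from h import *
s=read_state();print(s['finger_gap'],s['wrist_force']);est(s)
snap("wrist","w9");snap("scene","c9");lidang("pics/w9.npz")
for f in("scene0","c9"):
    W,p=cloud("pics/%s.npz"%f);P=W[np.isfinite(W[...,0])]
    for nm,x,y,r in (("flat",.51,-.32,.09),("cup",.37,.31,.05),("sand",.37,-.22,.085),("can",.68,-.2,.05),("roll",.543,-.152,.07)):
        q=P[(np.hypot(P[:,0]-x,P[:,1]-y)<r)&(P[:,2]>.012)]
        if len(q):print(f,nm,q.min(0).round(3),q.max(0).round(3),np.median(q,0).round(3))
```

```text
0.009552968160953652 [-4.04840598  2.87580566  6.6612716 ]
grasp case x,z mm -14.55862631965099 246.89819133435984 lid deg 60.66865461317471 rad 0.23181753150976692
pics/w9.npz 10167 lid angle 59.970556404194504 plane-hinge mm 19.72030073309828
scene0 flat [ 0.451 -0.392  0.012] [ 0.556 -0.283  0.033] [ 0.506 -0.335  0.023]
scene0 cup [0.34  0.27  0.012] [0.391 0.319 0.038] [0.36  0.29  0.029]
scene0 sand [ 0.327 -0.302  0.012] [ 0.409 -0.174  0.037] [ 0.371 -0.232  0.029]
scene0 can [ 0.651 -0.245  0.075] [ 0.715 -0.184  0.207] [ 0.686 -0.202  0.17 ]
c9 flat [ 0.453 -0.389  0.012] [ 0.557 -0.284  0.031] [ 0.506 -0.332  0.023]
c9 cup [0.339 0.27  0.012] [0.391 0.32  0.038] [0.359 0.29  0.03 ]
c9 sand [ 0.382 -0.29   0.012] [ 0.409 -0.249  0.036] [ 0.4   -0.273  0.028]
c9 can [ 0.65  -0.247  0.015] [ 0.715 -0.184  0.207] [ 0.685 -0.201  0.169]
c9 roll [ 0.495 -0.206  0.012] [ 0.597 -0.113  0.056] [ 0.56  -0.175  0.047]
```

Everything is steady: the lid reads 60.0° and the bystanders have not moved (the sanding block is partly hidden behind the arm). I'm handing it in.

```bash
python3 -c "
from cell import *
print(close_job());print(read_state()['finger_gap'])"
```

```text
the job is handed in; nothing more can be done
None
the job is handed in; nothing more can be done
```

I moved the thick roll from the lid to the bare table and raised the lid to about 60°. I handed the job in at about 20 s, with the gripper still holding the carry handle. No verdict was reported.

- **Roll:** I pinched it by its wall, lifted it level, and set it down to the right of the case at about (0.54, -0.15). After release its top measured 49–51 mm above the table, so it lies flat, with about 5 cm clear of the case.
- **Lid:** Two wrist-camera depth fits about a second apart gave 60.0° both times. The estimate from the arm pose gave 60.7°. That small disagreement came with a grip point 7 mm farther from the hinge than stated.
- **Grip:** The fingers were closed on the bar with a gap of 9.6 mm, and the wrist force was steady at about 8 N. It reached roughly 32 N around 45°, so I moved the path slightly outward and it dropped.
- **Bystanders:** The flat tape, cup and spray can measured within about 4 mm of where they started. The sanding block was partly hidden by the arm in the last picture. Its visible far edge had not moved, but I could not check the whole block.

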